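# Put the mixed-up lids back on their own jars

### The arm

A 6-joint arm with a two-finger parallel gripper is mounted at the origin on the work surface. World frame = base frame: x ahead of the robot, y to its left, z up, the work surface at z = 0. Lengths are in m, angles in rad, forces in N, time in s.
With the tool pointing down it reaches from about 0.325 to 0.85 m from the base axis. Payload 15.5 kg.
Tool frame: the origin (TCP) lies midway between the tips of the shut fingers; the grasp point (between the pads) lies 19 mm behind it; z points along the fingers, y is the line along which they close (so a half turn about z gives the same grasp; the last joint's range is limited). The gripper opens to 91 mm and grips with 3 to 60 N. Pads are 32 mm wide; open, the fingers measure 118 mm over their backs; the gripper's body (76 mm by 178 mm) begins 60 mm behind the grasp point.
Start: joints at [1.188, 0.494, 1.345, -0, 1.302, -0.096], TCP at [0.177, 0.599, 0.214] pointing down, gripper open.
Joint ranges: [-2.91, 2.91], [-0.82, 2.16], [0.22, 2.67], [-1.22, 4.37], [0.12, 2.79], [-3.08, 3.08]. Speed limits (rad/s): [1.89, 1.89, 2.57, 3.01, 3.01, 3.01].

### API

Orientations are given as a unit quaternion [w, x, y, z].
In Python, from rig import manip gives the robot as it stands. Calls block until the motion is done:
- manip.move_ptp(position, orientation): joint-space move of the TCP to a pose.
- manip.servo_line(position, ori=None, max_speed=0.15, stop_force=None): straight line of the TCP; ori=None keeps the orientation; max_speed is the mean speed in m/s. With stop_force (N) it stops when the force on the tool has changed by that much, and returns True; else False.
- manip.goto_joints(angles): joint-space move.
- manip.gripper_to(opening, force=None): finger opening in m; force is the grip in N (None keeps the last); returns when the fingers have stopped.
- manip.dwell(seconds).
- manip.inverse_kinematics(position, orientation): joint angles nearest the present ones, or None.
- manip.camera(name): name is "scene" or "side" or "wrist"; returns a dict with "frame" (400x640x3 uint8, red, green, blue), "camera_matrix" (3x3 intrinsics, pixels), "extrinsics" (4x4, takes a point from camera to world coordinates). Camera axes: x right, y up, looking along -z (the intrinsics and any distortion apply to the point x, -y, -z); pixel columns grow to the right and rows downward; lengths in m; the calibration is good to about 2 mm. A picture is of the moment at which its call begins. There is no depth.
A pose or a line that the arm cannot do raises manip.MotionError and nothing moves.
- manip.hand_in(): hands the job in; it is judged then, once.
Trained networks look in a picture, given as the dict that the camera call returned (one of the last four; its "shot" number tells which), for a name from the list of things; names that differ only in an ending like _2 or _b are one class to them, and where a whole thing is asked for, a point or a joint stands for the part that bears it (a point fixed in the world has none). Each returns a list of dicts, best first, with "confidence" (0 to 1); they miss things now and then, are a little off and sometimes report something else, mostly with a low value. They report only what shows in the picture. A call takes as long as a camera call. They do not tell look-alikes from the thing itself.
- manip.spot_in(label, picture): "bbox" ([left, top, right, bottom] in pixels, round what is visible of it).
- manip.masks_of(label, picture): "mask" (400x640 bool, what is visible of it) and "bbox" ([left, top, right, bottom] in pixels, round what is visible of it).
- manip.spot_point(label, picture): "point" ([column, row] in pixels: a listed point, or the origin of a listed thing).
Readings, each from a call of its own:
- manip.get_t(): time.
- manip.get_q(): joint angles.
- manip.get_qvel(): joint speeds.
- manip.get_effort(): joint torques, N m.
- manip.get_tool_pos(): TCP position.
- manip.get_eef_rot(): TCP orientation.
- manip.get_force(): force on the tool from outside, world axes, zero at the start.
- manip.get_wrist_torque(): the same for the moment, N m.
- manip.get_gripper_width(): finger opening in m.
- manip.get_grasp_force(): force on a finger pad.
Only numpy, scipy, OpenCV 4.12 (cv2) and the standard library are available. Lean on these libraries where they do the work, as an engineer would, in place of code of your own. Each camera call takes 0.05 s, during which the arm holds its last target. There are 200 camera calls.

### The job

The lids of these four damp clay jars have been mixed up: put every lid back on the jar of its own shape and size, centred, lying flat and squared up with the rim, so that jar and lid dry together. Use the bare banding wheel to park a lid on while you swap; keep the lids off the crumb-covered table, set each one down rather than dropping it, and leave the jars standing where they are.

Things in the scene. Friction and masses are not known exactly. Their poses are not given: they have to be found in the camera images.
- lid_small_round: small round lid, grey-brown unglazed clay, diameter 76 mm, 80 g. Origin: centre of the plate's underside, z up. Plate 8 mm thick; below it a locating boss, 32 mm across, 4 mm deep (on a flat surface the origin is 4 mm up). On top a round knob 22 mm across, 26 mm tall (top 34 mm above the origin). Yaw does not matter. Starts on the square or oblong jar.
- lid_large_round: large round lid, grey-brown unglazed clay, diameter 104 mm, 140 g. Origin: centre of the plate's underside, z up. Plate 8 mm thick; below it a locating boss, 32 mm across, 4 mm deep (on a flat surface the origin is 4 mm up). On top a round knob 22 mm across, 26 mm tall (top 34 mm above the origin). Yaw does not matter. Starts on the square or oblong jar.
- lid_square: square lid, grey-brown unglazed clay, 88 x 88 mm, sides along x and y, 130 g. Origin: centre of the plate's underside, z up. Plate 8 mm thick; below it a locating boss, 32 mm across, 4 mm deep (on a flat surface the origin is 4 mm up). On top an upright grip 40 mm along x, 14 mm along y, 26 mm tall (top 34 mm above the origin). Fits its jar in any quarter turn. Starts on a round jar.
- lid_oblong: oblong lid, grey-brown unglazed clay, 116 mm along x by 74 mm along y, 140 g. Origin: centre of the plate's underside, z up. Plate 8 mm thick; below it a locating boss, 32 mm across, 4 mm deep (on a flat surface the origin is 4 mm up). On top an upright grip 40 mm along x, 14 mm along y, 26 mm tall (top 34 mm above the origin). Fits its jar either way round. Starts on a round jar.
- jar_small_round: small round bellied jar, grey-brown unglazed clay, 92 mm tall, rim 76 mm outside and 60 mm inside, belly 94 mm across, 330 g. Loose and empty; origin: centre of its underside. A seated lid has its origin 92 mm above the jar's origin.
- jar_large_round: large round bellied jar, grey-brown unglazed clay, 92 mm tall, rim 104 mm outside and 88 mm inside, belly 126 mm across, 550 g. Loose and empty; origin: centre of its underside. A seated lid has its origin 92 mm above the jar's origin.
- jar_square: square straight-sided slab jar, grey-brown unglazed clay, 88 x 88 mm, 74 mm tall, walls 10 mm thick, sides along x and y, 450 g. Loose and empty; origin: centre of its underside. A seated lid has its origin 74 mm above the jar's origin.
- jar_oblong: oblong rectangular straight-sided slab jar, grey-brown unglazed clay, 116 mm along x by 74 mm along y, 74 mm tall, walls 10 mm thick, 450 g. Loose and empty; origin: centre of its underside. A seated lid has its origin 74 mm above the jar's origin.
- wheel: banding wheel (small hand turntable): heavy iron base that stays put, bare flat round metal head 150 mm in diameter, whose top is 85 mm above the table; the head turns stiffly about its upright axis. Free at the start: room for one lid. Origin: centre of the base's underside, on the axis.
Things that resemble listed ones, but are neither listed nor needed, are in the scene too. Leave any pink or yellow look-alike of the lid_oblong alone.

How it is judged:
At the end, for the whole second after the job is handed in: Every lid lies released and at rest on the jar of its own shape and size: centres within 10 mm horizontally, seated height within 4 mm, lid and jar level within 0.06 rad; the oblong lid turned within 0.2 rad of its jar's long axis, the square lid within 0.2 rad of its jar's sides (any quarter turn) (horizontal distance between lid_small_round and jar_small_round below 0.01 m and z of lid_small_round in the frame of jar_small_round between 0.088 and 0.096 m and angle between each of lid_small_round, jar_small_round, lid_large_round, jar_large_round, lid_square, jar_square, lid_oblong, jar_oblong's own z axis and vertical below 0.06 rad and linear speed of each of lid_small_round, lid_large_round, lid_square, lid_oblong below 0.02 m/s and angular speed of each of lid_small_round, lid_large_round, lid_square, lid_oblong below 0.2 rad/s and horizontal distance between lid_large_round and jar_large_round below 0.01 m and z of lid_large_round in the frame of jar_large_round between 0.088 and 0.096 m and horizontal distance between lid_square and jar_square below 0.01 m and z of lid_square in the frame of jar_square between 0.07 and 0.078 m and horizontal distance between lid_oblong and jar_oblong below 0.01 m and z of lid_oblong in the frame of jar_oblong between 0.07 and 0.078 m and angle between the x axis of lid_oblong and the x axis of jar_oblong, either way round below 0.2 rad and (angle between the x axis of lid_square and the x axis of jar_square, either way round below 0.2 rad or angle between the x axis of lid_square and the y axis of jar_square, either way round below 0.2 rad)); the robot touches nothing.
It fails at once if a jar is shifted more than 30 mm from where it stood (distance of any of jar_small_round, jar_large_round, jar_square, jar_oblong from where it was at the start of the episode above 0.03 m).
It fails at once if a lid comes down onto the table (height (world z) of any of lid_small_round, lid_large_round, lid_square, lid_oblong below 0.045 m).
It fails at once if a lid is dropped (falls freely, out of the fingers, faster than 0.6 m/s, that is from about 20 mm or more) ((linear speed of lid_small_round above 0.6 m/s and contact force between the fingers and lid_small_round below 0.05 N) or (linear speed of lid_large_round above 0.6 m/s and contact force between the fingers and lid_large_round below 0.05 N) or (linear speed of lid_square above 0.6 m/s and contact force between the fingers and lid_square below 0.05 N) or (linear speed of lid_oblong above 0.6 m/s and contact force between the fingers and lid_oblong below 0.05 N)).
It also fails if it takes over 141 s, if anything falls off the work surface, if the arm or the gripper's body presses on something with over 40 N, if the wrist force passes 120 N, or if a joint passes its speed limit or range.

## Working session

There is one attempt and no reset: what is moved stays moved. The work goes in short steps, each a Python script; the robot and the scene stay as the last script left them, time stands still between calls to the robot, and variables do not carry over. Pictures are saved under pics/ and viewed, at most 14 in all, crops included, and the job is handed in when it is done.

```bash
ls; mkdir -p pics
python3 - <<'E'
from rig import manip
import cv2,numpy as np
for n in ("scene","side"):
    p=manip.camera(n); cv2.imwrite(f"pics/{n}0.png",p["frame"][:,:,::-1])
    print(n,p["camera_matrix"].tolist(),np.round(p["extrinsics"],3).tolist(),[k for k in p])
    for l in ["lid_small_round","lid_large_round","lid_square","lid_oblong","jar_small_round","jar_large_round","jar_square","jar_oblong","wheel"]:
        print(l,[(np.round(d["point"]).tolist(),round(d["confidence"],2)) for d in manip.spot_point(l,p)],[(np.round(d["bbox"]).tolist(),round(d["confidence"],2)) for d in manip.spot_in(l,p)])
print(manip.get_t(),manip.get_eef_rot())
E
```

```text
pics
scene [[452.11876344395597, 0.0, 313.80380924322844], [0.0, 452.11876344395597, 196.8570026676199], [0.0, 0.0, 1.0]] [[-0.051, -0.832, 0.552, 1.086], [0.999, -0.043, 0.026, -0.036], [0.002, 0.553, 0.833, 1.015], [0.0, 0.0, 0.0, 1.0]] ['frame', 'camera_matrix', 'extrinsics', 'shot']
lid_small_round [([236.0, 186.0], 0.73), ([396.0, 269.0], 0.41)] [([221.0, 175.0, 250.0, 200.0], 0.74)]
lid_large_round [([397.0, 271.0], 0.91), ([390.0, 285.0], 0.56)] [([376.0, 248.0, 421.0, 293.0], 0.74), ([369.0, 262.0, 418.0, 306.0], 0.72)]
lid_square [([451.0, 193.0], 0.58)] [([433.0, 176.0, 473.0, 211.0], 0.93)]
lid_oblong [([338.0, 188.0], 0.76), ([253.0, 148.0], 0.69), ([179.0, 165.0], 0.65), ([435.0, 150.0], 0.61)] [([153.0, 148.0, 201.0, 184.0], 0.89), ([228.0, 134.0, 274.0, 165.0], 0.63), ([313.0, 166.0, 365.0, 205.0], 0.62), ([421.0, 132.0, 447.0, 167.0], 0.56)]
jar_small_round [([338.0, 201.0], 0.87)] [([323.0, 194.0, 359.0, 217.0], 0.85)]
jar_large_round [([444.0, 213.0], 0.87)] [([424.0, 184.0, 475.0, 235.0], 0.93)]
jar_square [([393.0, 286.0], 0.57)] [([370.0, 258.0, 419.0, 306.0], 0.
[... 802 characters left out ...]
 0.82)] [([210.0, 258.0, 265.0, 307.0], 0.84), ([233.0, 328.0, 314.0, 399.0], 0.72), ([295.0, 163.0, 338.0, 191.0], 0.55)]
jar_small_round [] [([298.0, 121.0, 331.0, 139.0], 0.69), ([297.0, 178.0, 333.0, 212.0], 0.59)]
jar_large_round [([312.0, 162.0], 0.57)] [([292.0, 134.0, 336.0, 165.0], 0.64)]
jar_square [([390.0, 181.0], 0.62)] [([370.0, 154.0, 411.0, 191.0], 0.81), ([375.0, 144.0, 410.0, 164.0], 0.4)]
jar_oblong [([326.0, 278.0], 0.85)] [([295.0, 234.0, 362.0, 308.0], 0.62), ([389.0, 190.0, 464.0, 255.0], 0.58)]
wheel [([417.0, 234.0], 0.8)] [([390.0, 189.0, 461.0, 253.0], 0.57), ([373.0, 145.0, 413.0, 164.0], 0.34)]
1.9 [-8.86004710e-06  1.42914868e-01  9.89734985e-01 -1.32454935e-05]
```

View pics/scene0.png

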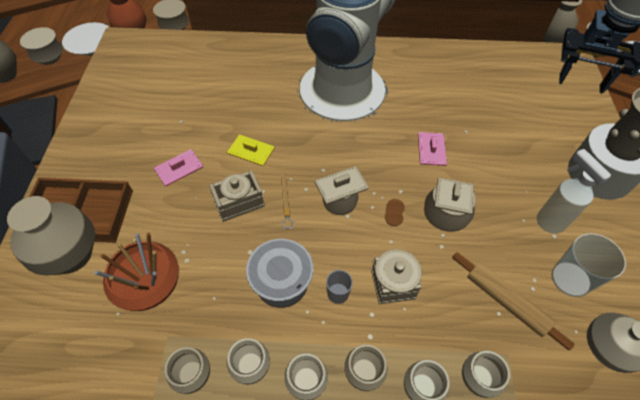

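View pics/side0.png

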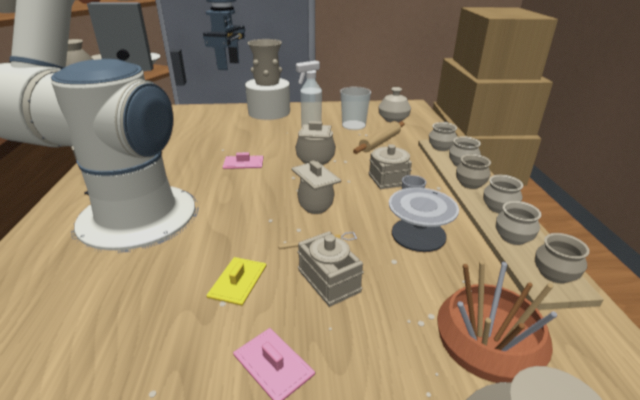

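The scene picture shows the small round lid on the oblong jar (237,190), the oblong lid on the small round jar (341,188), the square lid on the large round jar (453,197), and the large round lid on the square jar (398,272). The bare wheel is at (281,270). The pink and yellow flat plates are decoys. The side picture agrees: 330,250; 316,180; 316,133; 390,160; wheel 420,210.

```bash
cat > h.py <<'E'
from rig import manip
import numpy as np, cv2
from scipy.optimize import least_squares
from scipy.spatial.transform import Rotation as R
def T_tool():
    T=np.eye(4); q=manip.get_eef_rot(); T[:3,:3]=R.from_quat(q,scalar_first=True).as_matrix(); T[:3,3]=manip.get_tool_pos(); return T
def proj(p,X):
    E=p["extrinsics"]; c=(np.atleast_2d(X)-E[:3,3])@E[:3,:3]; K=p["camera_matrix"]
    return np.c_[K[0,0]*c[:,0]/-c[:,2]+K[0,2], -K[1,1]*c[:,1]/-c[:,2]+K[1,2]]
def tri(obs):
    """obs: [(pic,pixel)] -> point"""
    return least_squares(lambda X:np.concatenate([proj(p,X)[0]-u for p,u in obs]),[.5,0,.05]).x
def quat(c):
    """tool down, closing axis y at angle c (mod pi); takes the turn with joint 6 nearest the middle"""
    f=c+np.pi/2; return [0,np.cos(f/2),np.sin(f/2),0]
def pose(pos,c):
    best=None
    for k in (0,np.pi):
        q=manip.inverse_kinematics(list(pos),quat(c+k))
        if q is not None and (best is None or abs(q[5])<best[0]): best=(abs(q[5]),quat(c+k))
    if best is None: raise RuntimeError(f"unreachable {pos} {c}")
    return best[1]
a=np.linspace(0,2*np.pi,48,endpoint=False)
def disc(r,z): return np.c_[r*np.cos(a),r*np.sin(a),0*a+z]
def box(x,y,z): return np.array([[i*x/2,j*y/2,z] for i in(-1,1) for j in(-1,1)])
V=np.vstack
MODEL=dict(lid_small_round=V([disc(.038,0),disc(.038,.008),disc(.011,.034)]),
 lid_large_round=V([disc(.052,0),disc(.052,.008),disc(.011,.034)]),
 lid_square=V([box(.088,.088,0),box(.088,.088,.008),box(.04,.014,.034)]),
 lid_oblong=V([box(.116,.074,0),box(.116,.074,.008),box(.04,.014,.034)]),
 jar_small_round=V([disc(.038,.092),disc(.047,.046)]),
 jar_large_round=V([disc(.052,.092),disc(.063,.046)]),
 jar_square=V([box(.088,.088,0),box(.088,.088,.074)]),
 jar_oblong=V([box(.116,.074,0),box(.116,.074,.074)]),
 wheel=disc(.075,.085))
D=np.c_[np.cos(a),np.sin(a)]
def fit(label,obs,x0,fixz=None):
    """obs: [(pic,mask)]; support-function fit of the silhouettes -> x,y,z,yaw, rms px"""
    S=[(p,(np.argwhere(m)[:,::-1]@D.T).max(0)) for p,m in obs]
    M=MODEL[label]; rnd="round" in label or label=="wheel"
    def pts(v):
        c,s=np.cos(v[3]),np.sin(v[3]); return M@np.array([[c,s,0],[-s,c,0],[0,0,1]])+v[:3]
    def res(v):
        v=np.array(v,float)
        if fixz is not None: v[2]=fixz
        return np.concatenate([(proj(p,pts(v))@D.T).max(0)-s for p,s in S])
    best=None
    for y in ([0] if rnd else np.arange(0,np.pi,np.pi/6)):
        r=least_squares(res,[*x0[:3],y],loss="soft_l1",x_scale=[.01,.01,.01,.1])
        if best is None or r.cost<best.cost: best=r
    v=best.x.copy()
    if fixz is not None: v[2]=fixz
    return v,float(np.sqrt(np.mean(res(v)**2)))
def mask(label,p,X):
    """candidate whose mask lies nearest the projected place X"""
    u=proj(p,X)[0]; c=[(np.hypot(*(np.argwhere(d["mask"])[:,::-1].mean(0)-u)),d) for d in manip.masks_of(label,p) if d["confidence"]>.15]
    if not c: return None
    e,d=min(c,key=lambda t:t[0]); return d["mask"] if e<60 else None
def aim(X,h,c,rel):
    """TCP position that puts X on the wrist camera's axis, TCP at height h"""
    Rt=R.from_quat(quat(c),scalar_first=True).as_matrix(); cam=Rt@rel[:3,3]; z=-(Rt@rel[:3,:3])[:,2]
    k=(h+cam[2]-X[2])/-z[2]; return np.array([*(np.array(X)[:2]-cam[:2]-k*z[:2]),h])
E
python3 - <<'E'
from h import *
s=manip.camera("scene"); d=manip.camera("side")
P=dict(lid_small_round=((236,186),(332,253)),lid_large_round=((397,271),(388,159)),lid_square=((451,193),(315,130)),lid_oblong=((338,188),(316,177)),wheel=((285,281),(417,234)),jar_large_round=((444,213),(312,162)),jar_square=((393,286),(390,181)),jar_oblong=((240,204),(326,278)))
for k,(u,v) in P.items(): print(k,tri([(s,u),(d,v)]).round(3))
for l in ("lid_small_round","lid_large_round","lid_square","lid_oblong"):
    x0=tri([(s,P[l][0]),(d,P[l][1])]); o=[(p,mask(l,p,x0)) for p in (s,d)]
    o=[t for t in o if t[1] is not None]
    if o: v,e=fit(l,o,x0); print(l,len(o),v.round(3),round(e,2))
w=manip.camera("wrist"); rel=np.linalg.inv(T_tool())@w["extrinsics"]; print(rel.round(3).tolist(),w["camera_matrix"][0,0])
np.save("rel.npy",rel)
X=tri([(s,P["lid_oblong"][0]),(d,P["lid_oblong"][1])])
for h in (.25,.3,.35,.4):
  for c in (0,np.pi/2):
    t=aim(X,h,c,rel); print(h,round(c,2),t.round(3),manip.inverse_kinematics(list(t),quat(c)) is not None)
E
```

```text
lid_small_round [ 0.447 -0.267  0.074]
lid_large_round [0.648 0.133 0.065]
lid_square [0.454 0.268 0.103]
lid_oblong [ 0.44  -0.005  0.09 ]
wheel [ 0.662 -0.126  0.001]
jar_large_round [ 0.444  0.278 -0.007]
jar_square [ 0.658  0.133 -0.003]
jar_oblong [ 0.443 -0.261  0.002]
lid_small_round 2 [ 0.445 -0.266  0.075 -0.417] 0.78
lid_large_round 2 [ 0.652  0.132  0.073 -0.028] 0.66
lid_square 2 [0.453 0.277 0.091 2.97 ] 1.43
lid_oblong 2 [0.436 0.    0.091 1.977] 1.46
[[-0.001, 0.967, 0.254, 0.073], [1.0, 0.001, -0.001, 0.002], [-0.001, 0.254, -0.967, -0.171], [0.0, 0.0, 0.0, 1.0]] 278.879506287081
0.25 0 [0.438 0.008 0.25 ] True
0.25 1.57 [ 0.427 -0.008  0.25 ] True
0.3 0 [0.438 0.021 0.3  ] True
0.3 1.57 [ 0.414 -0.008  0.3  ] True
0.35 0 [0.438 0.035 0.35 ] True
0.35 1.57 [ 0.4   -0.008  0.35 ] True
0.4 0 [0.438 0.048 0.4  ] True
0.4 1.57 [ 0.387 -0.008  0.4  ] True
```

```bash
cat >> h.py <<'E'
rel=np.load("rel.npy")
def look(label,X,c=np.pi/2,h=.25,fixz=None,save=None,extra=()):
    """two wrist views of a thing near X, fitted"""
    obs=list(extra); errs=[]
    X=np.array(X,float)
    for dx in (-.03,.03):
        t=aim(X,h,c,rel)+[0,dx,0]; manip.move_ptp(list(t),pose(t,c)) if dx<0 else manip.servo_line(list(t))
        p=manip.camera("wrist"); m=mask(label,p,X)
        if m is not None: obs.append((p,m))
        if save:
            im=p["frame"][:,:,::-1].copy()
            if m is not None: im[m]=im[m]//2+np.array([0,90,0],np.uint8)
            cv2.imwrite(f"pics/{save}{'a' if dx<0 else 'b'}.png",im)
    v,e=fit(label,obs,X,fixz); print(label,len(obs),v.round(4),round(e,2),"t",manip.get_t()); return v
E
python3 - <<'E'
from h import *
manip.gripper_to(.06,20)
v=look("lid_square",[.453,.274,.092],save="sq"); np.save("sq.npy",v)
E
```

```text
lid_square 1 [0.4586 0.2792 0.0786 1.3864] 2.59 t 5.4833
```

View pics/sqa.png

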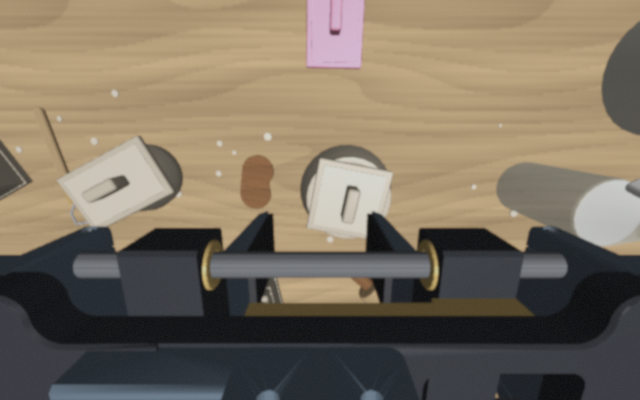

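The wrist picture shows the square lid at about (350,200), turned a little, and the oblong lid at (117,185). The gripper hides rows below 215, so I aim things at row 110.

```bash
python3 - <<'E'
s=open("h.py").read()
s=s.replace("z=-(Rt@rel[:3,:3])[:,2]","z=Rt@rel[:3,:3]@np.array([0,85/278.9,-1])")
s=s.replace("    v,e=fit(label,obs,X,fixz)","    if len(obs)<2: print('masks',len(obs))\n    v,e=fit(label,obs,X,fixz)")
open("h.py","w").write(s)
E
python3 - <<'E'
from h import *
v=look("lid_square",[.455,.277,.092],save="sq2_"); np.save("sq.npy",v)
p=manip.camera("wrist")
for l in("lid_square","lid_oblong","jar_large_round"):print(l,[(d["bbox"],d["confidence"]) for d in manip.masks_of(l,p)])
E
```

```text
lid_square 2 [0.4557 0.2796 0.0806 1.3841] 0.67 t 6.7667
lid_square [([253.0, 59.9, 341.2, 158.9], 0.77), ([1.6, 213.2, 79.1, 255.7], 0.34)]
lid_oblong [([0.1, 35.7, 110.9, 150.0], 0.74)]
jar_large_round [([250.5, 59.1, 347.2, 162.2], 0.68), ([0.2, 212.6, 76.6, 254.9], 0.27)]
```

View pics/sq2_b.png

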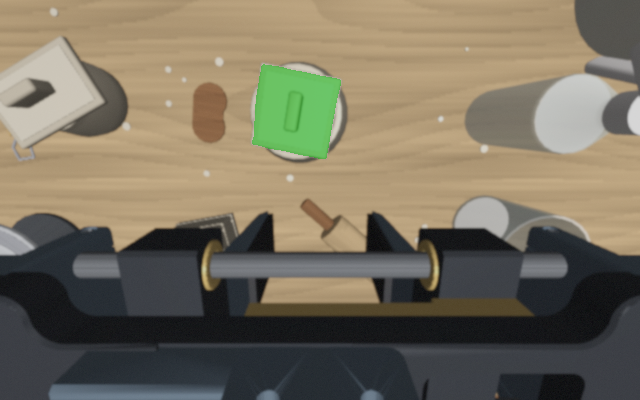

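The green mask covers the square lid well, centre about (297,111). Its upright grip runs along the image vertical (world x), so its yaw is about -0.19. I let the fit absorb mask inflation so that parallax sets the height, then move the first lid.

```bash
python3 - <<'E'
s=open("h.py").read()
s=s.replace(".max(0)-s for p,s in S])",".max(0)-s+3*v[4] for p,s in S])").replace("[*x0[:3],y],loss","[*x0[:3],y,0],loss").replace("x_scale=[.01,.01,.01,.1]","x_scale=[.01,.01,.01,.1,1]")
s=s.replace("(-.03,.03)","(-.06,.06)")
s+='''
def go(pos,c):
    manip.move_ptp(list(pos),pose(pos,c))
UP=.24
def pick(v,z,c):
    """grasp lid whose origin is at v[:2], height z, closing along c; returns TCP offset from the lid origin"""
    go([v[0],v[1],z+.07],c)
    manip.servo_line([v[0],v[1],z+.013],max_speed=.1,stop_force=8) and print("touched going down")
    manip.gripper_to(0,20); w=manip.get_gripper_width(); dz=manip.get_tool_pos()[2]-z
    manip.servo_line([v[0],v[1],z+.06],max_speed=.06); manip.servo_line([v[0],v[1],UP],max_speed=.2)
    print("grip",round(w,4),round(manip.get_gripper_width(),4),"force",round(manip.get_grasp_force(),1),"dz",round(dz,4)); return dz
def place(x,y,z,c,dz,flip=None):
    """set the held lid down with its origin at x,y,z"""
    q=pose([x,y,UP],c); manip.move_ptp([x,y,UP],q); manip.servo_line([x,y,z+dz+.015],max_speed=.15); manip.dwell(.2)
    t=manip.servo_line([x,y,z+dz-.004],max_speed=.025,stop_force=4)
    print("contact",t,"at",round(manip.get_tool_pos()[2]-dz,4),"want",z)
    manip.gripper_to(.05); manip.servo_line([x,y,UP],max_speed=.15); print("t",round(manip.get_t(),1))
'''
open("h.py","w").write(s)
E
python3 - <<'E'
from h import *
s=manip.camera("scene"); d=manip.camera("side")
for fz in (0,None):
    o=[(p,mask("wheel",p,[.662,-.126,.06])) for p in(s,d)]; o=[t for t in o if t[1] is not None]
    print("wheel",len(o),*fit("wheel",o,[.662,-.126,0],fz))
v=look("lid_square",[.455,.277,.092]); np.save("sq.npy",v)
go([v[0],v[1],.20],v[3] if abs(np.sin(v[3]))>.7 else v[3]+np.pi/2)
E
```

```text
wheel 2 [ 0.66544296 -0.13402162  0.          0.08582833  0.24430232] 8.938778960848346
wheel 2 [ 0.66099761 -0.13487402 -0.02474467 -0.04219619  1.14362345] 4.9613498771617905
lid_square 2 [ 0.456   0.2791  0.0898  1.3843 -0.3349] 0.49 t 8.8667
```

Run:
```python
from h import *
v=np.load("sq.npy"); c=v[3]
dz=pick(v,.092,c)
place(.664,-.128,.089,c,dz)
j=look("jar_large_round",[.455,.279,0],fixz=0,save="jl"); np.save("jl.npy",j)
l=look("lid_large_round",[.652,.132,.074],save="ll"); np.save("ll.npy",l)
```

```text
grip 0.0138 0.0136 force 20.0 dz 0.013
contact True at 0.0886 want 0.089
t 18.4
jar_large_round 2 [ 0.4563  0.2799  0.     -0.0055 -0.134 ] 0.34 t 21.9833
lid_large_round 2 [ 0.6543  0.1352  0.0719 -0.0375 -0.1106] 0.38 t 24.3833
```

```bash
python3 -c "
import cv2,numpy as np
cv2.imwrite('pics/m1.png',np.vstack([np.hstack([cv2.imread(f'pics/{a}{b}.png')[:215,120:520] for b in 'ab']) for a in ('jl','ll')]))"
```

```text
(no output)
```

View pics/m1.png

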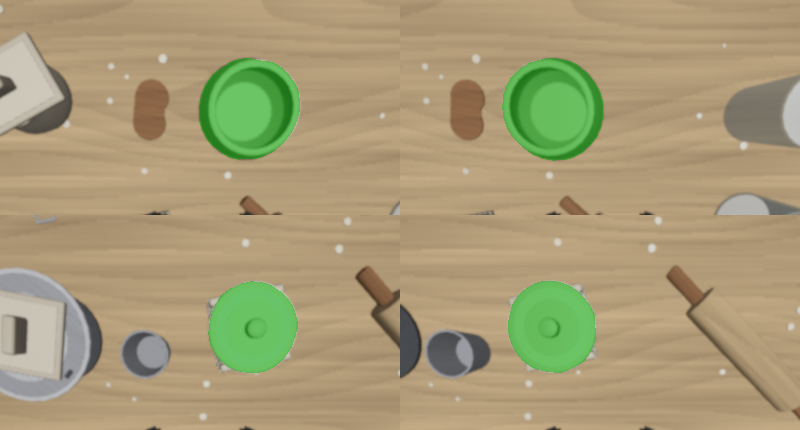

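The masks fit tightly: the open large jar shows at crop (250,108) and (553,108), the large round lid at (253,327) and (552,327). The square lid lies flat on the wheel at lower left.

Run:
```python
from h import *
l=np.load("ll.npy"); j=np.load("jl.npy")
dz=pick(l,.074,np.pi/2)
place(j[0],j[1],.092,np.pi/2,dz)
j=look("jar_square",[.656,.134,0],fixz=0,save="js"); np.save("js.npy",j)
l=look("lid_square",[.664,-.128,.089],save="ls"); np.save("ls.npy",l)
import os
cv2.imwrite('pics/m2.png',np.vstack([np.hstack([cv2.imread(f'pics/{a}{b}.png')[:215,120:520] for b in 'ab']) for a in ('js','ls')]))
```

```text
grip 0.0211 0.0215 force 20.0 dz 0.0133
contact True at 0.0915 want 0.092
t 32.3
jar_square 2 [ 0.6552  0.1343  0.      0.1847 -0.5056] 0.9 t 34.775
lid_square 2 [ 0.6621 -0.127   0.0792 -0.1249 -1.0815] 5.67 t 38.2667
```

View pics/m2.png

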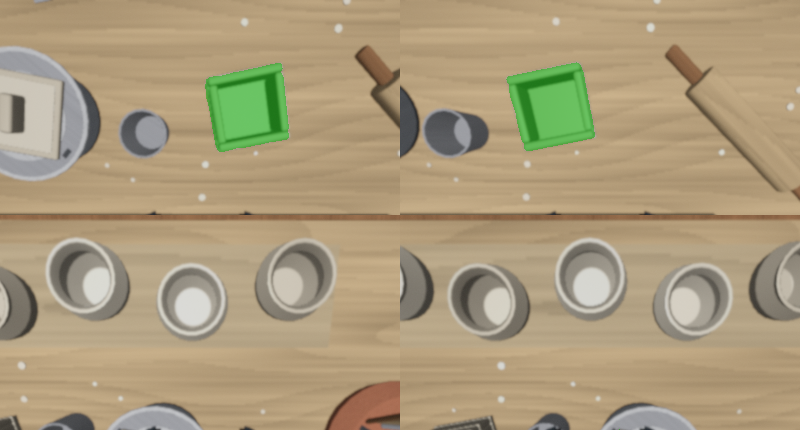

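The square jar is masked well, centre about (247,108), yaw 0.185. In the wheel look the camera was turned half round and missed the wheel. I fix that branch and look again.

```bash
python3 - <<'E'
s=open("h.py").read()
s=s.replace("    for dx in (-.06","    def j6(k):\n        q=manip.inverse_kinematics(list(aim(X,h,k,rel)),quat(k)); return 9 if q is None else abs(q[5])\n    c=min((c,c+np.pi),key=j6)\n    for dx in (-.06").replace("manip.move_ptp(list(t),pose(t,c)) if","manip.move_ptp(list(t),quat(c)) if")
open("h.py","w").write(s)
E
python3 - <<'E'
from h import *
l=look("lid_square",[.664,-.128,.089],save="lt"); np.save("ls.npy",l)
cv2.imwrite('pics/m3.png',np.hstack([cv2.imread(f'pics/lt{b}.png')[:215,120:520] for b in 'ab']))
E
```

```text
lid_square 2 [ 0.6614 -0.125   0.0872  1.3852 -0.4131] 0.46 t 40.2583
```

View pics/m3.png

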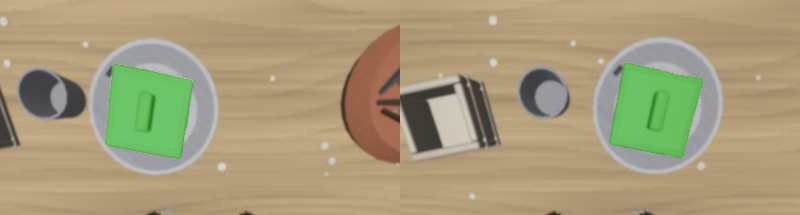

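The square lid lies on the wheel, centre about (149,110), grip along world x, as fitted. Now it goes onto the square jar.

Run:
```python
from h import *
l=np.load("ls.npy"); j=np.load("js.npy")
dz=pick(l,.089,l[3])
place(j[0],j[1],.074,(j[3]%(np.pi/2))+np.pi/2,dz)
l=look("lid_oblong",[.438,-.003,.092],save="lo"); np.save("lo.npy",l)
cv2.imwrite('pics/m4.png',np.hstack([cv2.imread(f'pics/lo{b}.png')[:215,120:520] for b in 'ab']))
```

```text
grip 0.014 0.0137 force 20.0 dz 0.0131
contact True at 0.0736 want 0.074
t 48.5
lid_oblong 2 [ 0.4369  0.0037  0.0886  2.0208 -0.2633] 0.67 t 51.025
```

View pics/m4.png

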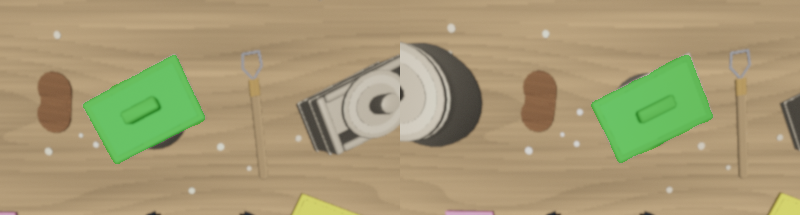

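The oblong lid is well masked, centre about (145,110), and its grip lies along the long axis, yaw 2.02.

Run:
```python
from h import *
l=np.load("lo.npy"); c=l[3]-np.pi/2
dz=pick(l,.092,c)
place(.660,-.128,.089,c,dz)
j=look("jar_small_round",[.437,.003,0],fixz=0,save="jm"); np.save("jm.npy",j)
s=look("lid_small_round",[.446,-.266,.074],save="lm"); np.save("lm.npy",s)
cv2.imwrite('pics/m5.png',np.vstack([np.hstack([cv2.imread(f'pics/{a}{b}.png')[:215,120:520] for b in 'ab']) for a in ('jm','lm')]))
```

```text
grip 0.0141 0.0141 force 20.0 dz 0.0131
contact True at 0.0886 want 0.089
t 60.4
jar_small_round 2 [ 0.4376  0.0031  0.     -0.0031 -0.1021] 0.47 t 63.3417
lid_small_round 2 [ 0.4452 -0.2623  0.0723  0.015  -0.0799] 0.44 t 65.9417
```

View pics/m5.png

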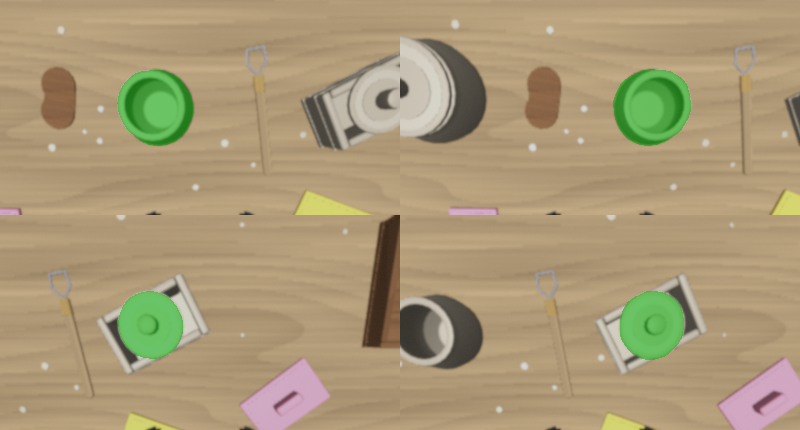

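The small jar is masked at (155,107) and (652,107), the small lid on the oblong jar at (151,325) and (652,325). Both look right.

Run:
```python
from h import *
s=np.load("lm.npy"); j=np.load("jm.npy")
dz=pick(s,.074,np.pi/2)
place(j[0],j[1],.092,np.pi/2,dz)
j=look("jar_oblong",[.445,-.263,0],fixz=0,save="jo"); np.save("jo.npy",j)
l=look("lid_oblong",[.660,-.128,.089],save="lp"); np.save("lp.npy",l)
cv2.imwrite('pics/m6.png',np.vstack([np.hstack([cv2.imread(f'pics/{a}{b}.png')[:215,120:520] for b in 'ab']) for a in ('jo','lp')]))
```

```text
grip 0.0215 0.0215 force 20.0 dz 0.0132
contact True at 0.0915 want 0.092
t 73.9
jar_oblong 2 [ 0.4439 -0.2633  0.      2.0361 -0.5876] 1.05 t 76.3333
lid_oblong 2 [ 0.6599 -0.1283  0.085   2.0192 -0.2993] 0.48 t 78.3667
```

View pics/m6.png

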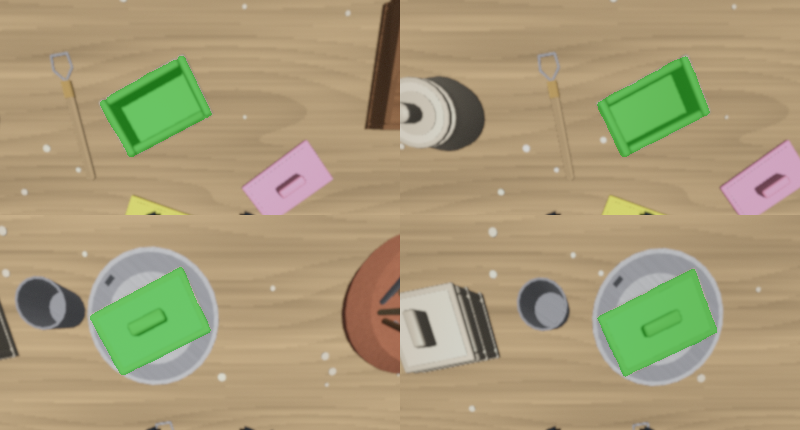

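The oblong jar (155,107) and the oblong lid on the wheel (150,321) are both well masked, and their yaws nearly agree (2.04 and 2.02).

Run:
```python
from h import *
l=np.load("lp.npy"); j=np.load("jo.npy")
dz=pick(l,.089,l[3]-np.pi/2)
place(j[0],j[1],.074,j[3]-np.pi/2,dz)
for k,(lab,f,z) in enumerate([("lid_oblong","jo",.074),("lid_small_round","jm",.092),("lid_large_round","jl",.092),("lid_square","js",.074)]):
    j=np.load(f+".npy"); v=look(lab,[j[0],j[1],z],save=f"v{k}"); print("offset mm",((v[:2]-j[:2])*1000).round(1),"dyaw",(v[3]-j[3]).round(3))
cv2.imwrite('pics/m7.png',np.vstack([np.hstack([cv2.imread(f'pics/v{k}b.png')[:215,120:520] for k in q]) for q in ((0,1),(2,3))]))
print(manip.get_t())
```

```text
grip 0.014 0.0138 force 20.0 dz 0.0131
contact True at 0.0734 want 0.074
t 87.9
lid_oblong 2 [ 0.4434 -0.2634  0.0722  2.0346 -0.3481] 0.55 t 90.7167
offset mm [-0.5 -0. ] dyaw -0.002
lid_small_round 2 [ 0.4374  0.006   0.0903  0.0155 -0.0651] 0.57 t 92.5083
offset mm [-0.2  2.9] dyaw 0.019
lid_large_round 2 [ 0.456   0.2822  0.0901 -0.0549 -0.0995] 0.29 t 96.2
offset mm [-0.3  2.3] dyaw -0.049
lid_square 2 [ 0.6562  0.1371  0.0703  1.7545 -0.292 ] 0.48 t 98.6083
offset mm [1.  2.8] dyaw 1.57
98.6083
```

View pics/m7.png

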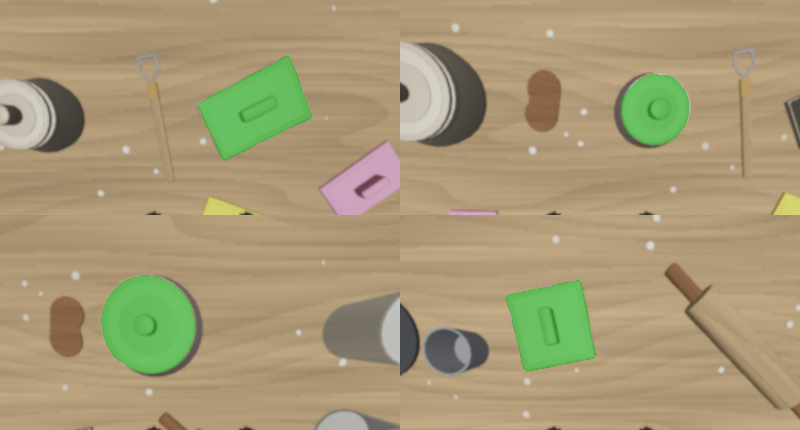

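All four lids lie flat and centred on their own jars, offsets at most 3 mm. The arm is clear, so I hand in.

```bash
python3 -c "
from rig import manip
print(manip.hand_in())"
```

```text
the job is handed in; nothing more can be done
None
```

The job is handed in at about 99 s of the 141 s limit: all four lids are back on their own jars, measured within about 3 mm of centre, flat and squared up; the judging result was not shown.

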